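# Pack the printed cookie stamps into the round tin

### The arm

A 6-joint arm with a two-finger parallel gripper is mounted at the origin on the work surface. World frame = base frame: x ahead of the robot, y to its left, z up, the work surface at z = 0. Lengths are in m, angles in rad, forces in N, time in s.
With the tool pointing down it reaches from about 0.35 to 0.975 m from the base axis. Payload 4.9 kg.
Tool frame: the origin (TCP) lies between the finger pads; the fingertips stand 25 mm ahead of it and the grasp point (between the pads) lies 6 mm ahead of it (manip.tcp_to_tips is the z of the fingertips in the tool frame, in m); z points along the fingers, y is the line along which they close (so a half turn about z gives the same grasp; the last joint's range is limited). The gripper opens to 85 mm and grips with 20 to 120 N. Pads are 22 mm wide; open, the fingers measure 114 mm over their backs; the gripper's body (76 mm by 85 mm) begins 54 mm behind the grasp point. The pads swing forward as they close: fully open they stand 13 mm farther back than shut.
Start: joints at [-1.309, 0.053, 1.613, -0, 1.476, -0.119], TCP at [0.232, -0.58, 0.256] pointing down, gripper open.
Joint ranges: [-3.01, 3.01], [-1.01, 2.22], [0.06, 2.58], [-1.02, 4.17], [0.09, 2.62], [-3.14, 3.14]. Speed limits (rad/s): [2.57, 2.57, 3.14, 3.14, 3.14, 3.14].

### API

Orientations are given as a unit quaternion [w, x, y, z].
In Python, from plant import manip gives the robot as it stands. The module is installed in compiled form; this text tells all that it offers.
- The arm moves only by the tool arm_command, never from a script. Its argument "moves" is a list of rows, each a list of 3 entries, a list of its own where there are three numbers: the opening, from -1 (shut) to 1 (fully open), then the shift along the tool's x, y, z in units of 0.15 m (1.0 is 0.15 m), then the turn about the tool's z in units of 2 pi rad (1.0 is 2 pi rad). A call has 1 to 20 rows; each row is the pose to reach, as a shift and turn from the pose commanded when the call began, along the tool's axes at that moment, turning the shorter way round; what a row does not reach only later rows make up. A row lasts 1/12 s, in which the tool goes at most 41.7 mm and 7.16 degrees, less where a joint would pass 70% of its speed; a pose out of reach is approached as far as the arm can. A call with a number of a shift or a turn outside -1 to 1 is refused whole. A call with a gripper value outside its range is refused whole. The fingers move at their own pace and stop on an object; the grip force is fixed at half the most. Time passes only in rows, so rows that repeat a pose let the fingers close. It gives the time, the measured TCP pose, the force, the opening and the grip force at its end, in the units of the state.
- manip.state(): the state, without advancing time (a new reading comes with each control period).
- manip.grab_frame(name): name is "scene" or "top" or "wrist"; returns a dict with "frame" (480x640x3 uint8, red, green, blue), "fx", "fy", "cx", "cy" (pixels), "R" (3x3) and "t" (3): a world point X has camera coordinates R X + t. Camera axes: x right, y down, z forward; pixel columns grow to the right and rows downward; lengths in m; the calibration is good to about 2 mm. The wrist camera is an equidistant fisheye: a pixel r from the principal point sees the ray r / f radians off the axis. A picture is of the moment at which its call begins. There is no depth.
- manip.job_done(): hands the job in; it is judged then, once.
Trained networks look in a picture, given as the dict that the camera call returned (one of the last four; its "shot" number tells which), for a name from the list of things; names that differ only in an ending like _2 or _b are one class to them, and where a whole thing is asked for, a point or a joint stands for the part that bears it (a point fixed in the world has none). Each returns a list of dicts, best first, with "confidence" (0 to 1); they miss things now and then, are a little off and sometimes report something else, mostly with a low value. They report only what shows in the picture. A call takes as long as a camera call. They do not tell look-alikes from the thing itself.
- manip.search_frame(picture, target): "extent" ([left, top, right, bottom] in pixels, round what is visible of it).
The state is a dict: "time": time; "joint_pos": joint angles; "joint_vel": joint speeds; "joint_efforts": joint torques, N m; "tool_pos": TCP position; "tool_rot": TCP orientation; "contact_force": force on the tool from outside, world axes, zero at the start; "ft_torque": the same for the moment, N m; "gripper_width": opening from 0.0 (shut) to 1.0 (fully open); "grasp_force": force on a finger pad.
Only numpy, scipy, OpenCV 4.12 (cv2) and the standard library are available. Lean on these libraries where they do the work, as an engineer would, in place of code of your own. Each camera call takes 0.05 s, during which the arm holds its last target. There are 200 camera calls.

### The job

Pack all seven printed cookie stamps into the round tin in a single layer, flat on its floor with their knobs up: one in the middle and six round it, so the stray one in the tin has to be moved to a proper place too. The stamp that stands on edge in the orange rack must first be laid down flat on the bench or the build plate, knob up, and let go, so that it can be taken again by its knob. Leave the glue bottle, the blue tyre and the scraper where they are.

Things in the scene. Friction and masses are not known exactly. Their poses are not given: they have to be found in the camera images.
- stamp_1: plastic cookie stamp: disc 62 mm across, 12 mm thick, with a round knob 20 mm across and 30 mm high on its middle; about 55 g. Origin: centre of its underside; +z points to the knob. Starts flat in the tin, knob up, in its proper place next to the wall, one of four that lie side by side in the ring.
- stamp_2: plastic cookie stamp: disc 62 mm across, 12 mm thick, with a round knob 20 mm across and 30 mm high on its middle; about 55 g. Origin: centre of its underside; +z points to the knob. Starts flat in the tin, knob up, in its proper place next to the wall, one of four that lie side by side in the ring.
- stamp_3: plastic cookie stamp: disc 62 mm across, 12 mm thick, with a round knob 20 mm across and 30 mm high on its middle; about 55 g. Origin: centre of its underside; +z points to the knob. Starts flat in the tin, knob up, in its proper place next to the wall, one of four that lie side by side in the ring.
- stamp_4: plastic cookie stamp: disc 62 mm across, 12 mm thick, with a round knob 20 mm across and 30 mm high on its middle; about 55 g. Origin: centre of its underside; +z points to the knob. Starts flat in the tin, knob up, in its proper place next to the wall, one of four that lie side by side in the ring.
- stamp_5: plastic cookie stamp: disc 62 mm across, 12 mm thick, with a round knob 20 mm across and 30 mm high on its middle; about 55 g. Origin: centre of its underside; +z points to the knob. Starts flat in the tin, knob up, but astray: it lies across the three places still free (the middle one and two neighbours in the ring) and blocks them.
- stamp_6: plastic cookie stamp: disc 62 mm across, 12 mm thick, with a round knob 20 mm across and 30 mm high on its middle; about 55 g. Origin: centre of its underside; +z points to the knob. Starts flat on the build plate, knob up.
- stamp_7: plastic cookie stamp: disc 62 mm across, 12 mm thick, with a round knob 20 mm across and 30 mm high on its middle; about 55 g. Origin: centre of its underside; +z points to the knob. Starts on edge in the slot of the rack, its axis level, so that the top of its rim stands 62 mm above the slot's floor (68 mm above the rack's underside).
- tin: round open steel tin, fixed to the bench; outside diameter 202 mm, inside 196 mm, 48 mm high, floor 3 mm thick. It takes exactly seven stamps lying flat: one in the middle and six round it, 64.5 mm from the tin's axis, with about 2 mm between neighbours. Origin: centre of its underside, z up; how the four stamps lie round the axis varies, but the outer two of the four are opposite each other.
- build_plate: dark steel print plate, 200 x 200 x 3 mm, fixed flat on the bench. Origin: centre of its underside.
- rack: orange printed rack fixed on the build plate, base 50 x 78 mm and 6 mm thick with one slot along its y axis between two cheeks (slot 14 mm wide, 63 mm long, slot floor 6 mm and cheek tops 22 mm above the rack's underside). Origin: centre of its underside; its +x is the way the knob of the standing stamp points.
- glue_bottle: white upright bottle with a red cap, 36 mm across, 90 mm high, loose; to be left alone. Origin: centre of its underside.
- tyre: blue printed ring lying flat, 84 mm across, 22 mm high, loose; to be left alone. Origin: centre of its underside.
- scraper: spatula-like scraper 170 mm long, lying flat along its x axis, loose; to be left alone. Origin: about its middle, underneath.
- parts_bin: grey open printed bin, 100 x 90 x 50 mm, fixed to the bench. Origin: centre of its underside.
There are look-alikes about, which are no part of the job. Leave any purple look-alike of the stamp_6 alone. Leave any pink look-alike of the stamp_1 alone.

How it is judged:
On the way:
1. the stamp from the rack lies flat, knob up, on the bench or build plate outside the tin and is let go (angle between stamp_7's own z axis and vertical below 0.1 rad and height (world z) of stamp_7 below 0.007 m and horizontal distance between stamp_7 and tin above 0.12 m and contact force between stamp_7 and the fingers below 0.05 N), for 0.2 s.
At the end, for the whole second after the job is handed in: All seven stamps lie flat in the tin in one layer, knobs up (tilt under 0.08 rad, underside within 3 mm of the tin's floor, centre within 70 mm of the tin's axis) and at rest (horizontal distance between each of stamp_1, stamp_2, stamp_3, stamp_4, stamp_5, stamp_6, stamp_7 and tin below 0.07 m and z of stamp_1 in the frame of tin between 0.001 and 0.006 m and angle between each of stamp_1, stamp_2, stamp_3, stamp_4, stamp_5, stamp_6, stamp_7's own z axis and vertical below 0.08 rad and linear speed of each of stamp_1, stamp_2, stamp_3, stamp_4, stamp_5, stamp_6, stamp_7 below 0.02 m/s and z of stamp_2 in the frame of tin between 0.001 and 0.006 m and z of stamp_3 in the frame of tin between 0.001 and 0.006 m and z of stamp_4 in the frame of tin between 0.001 and 0.006 m and z of stamp_5 in the frame of tin between 0.001 and 0.006 m and z of stamp_6 in the frame of tin between 0.001 and 0.006 m and z of stamp_7 in the frame of tin between 0.001 and 0.006 m); the robot touches nothing.
It fails at once if the glue bottle was knocked over or shifted by more than 25 mm (distance of glue_bottle from where it was at the start of the episode above 0.025 m or angle between glue_bottle's own z axis and vertical above 0.5 rad).
It fails at once if the blue tyre was knocked over or shifted by more than 25 mm (distance of tyre from where it was at the start of the episode above 0.025 m or angle between tyre's own z axis and vertical above 0.5 rad).
It fails at once if the scraper was knocked over or shifted by more than 25 mm (distance of scraper from where it was at the start of the episode above 0.025 m or angle between scraper's own z axis and vertical above 0.5 rad).
It also fails if it takes over 72 s, if anything falls off the work surface, if the arm or the gripper's body presses on something with over 40 N, if the wrist force passes 120 N, or if a joint passes its speed limit or range.

## Working session

There is one attempt and no reset: what is moved stays moved. The work goes in short steps, Python scripts to look and compute and a tool call to move; the robot and the scene stay as the last step left them, time stands still between calls to the robot, and variables do not carry over. Pictures are saved under pics/ and viewed, at most 10 in all, crops included, and the job is handed in when it is done.

Besides the shell and the picture viewer there is one more tool, called by a JSON object that holds its "fn" and its "kwargs". arm_command: Moves the arm, as the interface text tells. Shifts and turns lie within -1 to 1; 1 stands for 0.15 m of shift or 2 pi rad of turn. Its arguments: {"type":"object","properties":{"moves":{"type":"array"}},"required":["moves"]}

```bash
mkdir -p pics
cat > h.py <<'E'
import numpy as np, cv2, json
from plant import manip
def grab(n):
    f=manip.grab_frame(n); cv2.imwrite(f"pics/{n}_{f['shot']}.png",f['frame'][:,:,::-1]); return f
def proj(f,X):
    c=np.array(f['R'])@np.array(X)+np.array(f['t']); return f['fx']*c[0]/c[2]+f['cx'],f['fy']*c[1]/c[2]+f['cy']
def unproj(f,u,v,z):
    R=np.array(f['R']);t=np.array(f['t']);o=-R.T@t
    d=R.T@np.array([(u-f['cx'])/f['fx'],(v-f['cy'])/f['fy'],1]); return o+d*(z-o[2])/d[2]
E
python3 - <<'E'
from h import *
s=manip.state();print(s['tool_pos'],s['tool_rot'],s['time'])
for n in('top','scene'):
    f=grab(n);print(n,f['shot'],f['fx'],f['cx'],f['cy'],-np.array(f['R']).T@np.array(f['t']))
    for k in('stamp_1','tin','rack','build_plate','glue_bottle','tyre','scraper','parts_bin'):
        print(k,[([round(x) for x in r['extent']],round(r['confidence'],2)) for r in manip.search_frame(f,k)])
E
ls pics
```

```text
[ 0.23216165 -0.57966487  0.25507351] [-1.00588341e-03  9.81922132e-01  1.89282611e-01 -8.88826783e-05] 0.0
top 1 465.85583607234713 313.1766171884677 235.59245182856472 [0.4576666  0.01352087 1.10533913]
stamp_1 [([351, 306, 382, 333], 0.98), ([207, 248, 236, 272], 0.86), ([237, 254, 266, 276], 0.84), ([254, 232, 283, 257], 0.74), ([248, 312, 273, 339], 0.69), ([214, 216, 241, 240], 0.61), ([406, 205, 432, 228], 0.56), ([179, 304, 211, 336], 0.56), ([398, 247, 420, 276], 0.55)]
tin [([194, 194, 284, 279], 0.85)]
rack [([397, 206, 434, 238], 0.55)]
build_plate [([355, 192, 451, 294], 0.97)]
glue_bottle [([320, 138, 334, 154], 0.64)]
tyre [([476, 286, 512, 320], 0.87)]
scraper []
parts_bin [([110, 139, 168, 194], 0.84)]
scene 2 465.9290961299939 314.68294144461424 245.23472877403697 [ 1.04356461 -0.12013613  0.94410554]
stamp_1 [([398, 240, 426, 265], 0.89), ([357, 232, 379, 256], 0.82), ([246, 188, 270, 212], 0.82), ([401, 163, 424, 184], 0.82), ([366, 211, 392, 236], 0.62), ([394, 212, 417, 234], 0.61), ([369, 252, 394, 274], 0.6), ([205, 273, 234, 300], 0.59), ([342, 170, 365, 195], 0.55)]
tin [([350, 200, 444, 283], 0.78)]
rack [([197, 277, 241, 309], 0.74)]
build_plate [([184, 221, 290, 322], 0.9), ([394, 210, 419, 234], 0.46)]
glue_bottle [([355, 233, 380, 256], 0.72), ([323, 324, 339, 356], 0.71)]
tyre [([116, 215, 156, 249], 0.64), ([203, 271, 235, 299], 0.28)]
scraper [([441, 157, 486, 216], 0.93)]
parts_bin [([485, 255, 557, 312], 0.59)]
scene_2.png
top_1.png
```

Run:
```python
import cv2
a=cv2.imread('pics/top_1.png')
cv2.imwrite('pics/topcrop.png',cv2.resize(a[125:350,100:520],(800,429),interpolation=cv2.INTER_CUBIC))
```

```text
(no output)
```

View pics/topcrop.png

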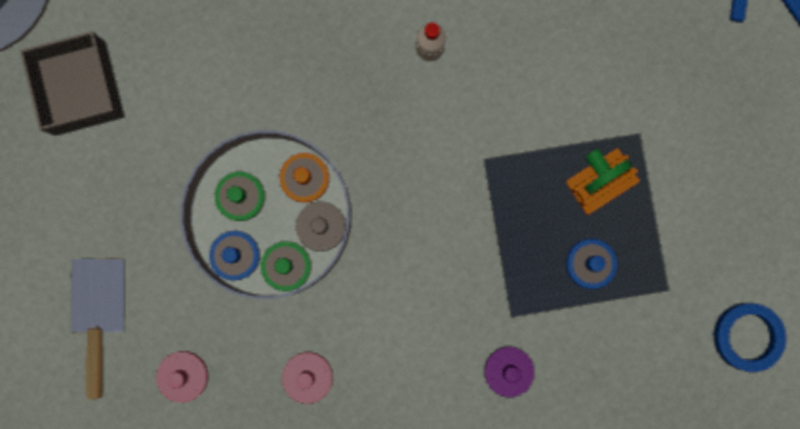

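View pics/scene_2.png

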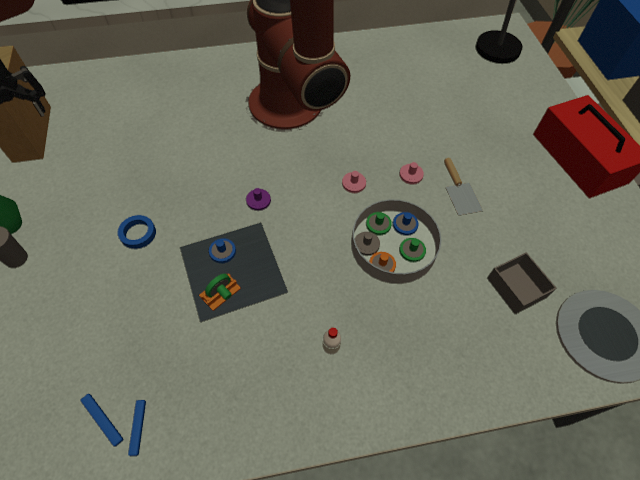

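The top crop shows, in crop pixels, the tin at (267,215). Inside it orange (303,176), grey (319,226), green (285,266) and blue (233,255) lie in the ring. The green stamp at (236,195) is too near the axis, so it is the stray one. The blue stamp_6 is on the plate at (592,264), and the green stamp_7 stands in the rack at (600,175). The look-alikes are purple at (510,372) and pink at (182,377) and (308,377), and they stay put.

Run:
```python
from h import *
f=manip.grab_frame('top')
s=420/800
def w(n,u,v,z): print(n,np.round(unproj(f,100+u*s,125+v*s,z),4))
w('tin',267,215,.048)
for n,u,v in(('stray',236,195),('or',302,176),('grey',319,226),('gr',284,266),('bl',232,255)): w(n,u,v,.045)
w('s6',596,264,.045)
w('knobtip',596,158,.043); w('knobbase',608,178,.043); w('glue',431,30,.09); w('tyre',750,337,.02); w('purple',512,373,.042);w('pink',307,379,.042);w('p00',485,158,.003);w('p1',640,134,.003);w('p2',668,290,.003);w('rackA',587,212,.025);w('rackB',639,182,.025);w('bin',72,83,.05)
g=manip.grab_frame('wrist');print(g['fx'],g['cx'],g['cy'],g['R'],-np.array(g['R']).T@np.array(g['t']),manip.tcp_to_tips)
```

```text
tin [0.5208 0.1743 0.048 ]
stray [0.5445 0.2124 0.045 ]
or [0.5684 0.1339 0.045 ]
grey [0.5086 0.1123 0.045 ]
gr [0.4604 0.1531 0.045 ]
bl [0.4727 0.2154 0.045 ]
s6 [ 0.4674 -0.2191  0.045 ]
knobtip [ 0.5951 -0.2198  0.043 ]
knobbase [ 0.571  -0.2342  0.043 ]
glue [ 0.7362 -0.0177  0.09  ]
tyre [ 0.3813 -0.4121  0.02  ]
purple [ 0.337  -0.1197  0.042 ]
pink [0.3271 0.1234 0.042 ]
p00 [ 0.5984 -0.0896  0.003 ]
p1 [ 0.6312 -0.2839  0.003 ]
p2 [ 0.4367 -0.3177  0.003 ]
rackA [ 0.5309 -0.2126  0.025 ]
rackB [ 0.5685 -0.2764  0.025 ]
bin [0.6765 0.4116 0.05  ]
371.64829954431775 321.40049553325485 241.7326242337858 [[ 3.71646921e-01 -9.28374079e-01 -3.66637403e-04]
 [-8.86567665e-01 -3.55028090e-01  2.96568424e-01]
 [-2.75456604e-01 -1.09893693e-01 -9.55011537e-01]] [ 0.30427236 -0.55212913  0.37318773] 0.025
```

{"fn": "arm_command", "kwargs": {"moves": [[1,[1,-0.45,0.2],0],[1,[1,-0.45,0.2],0],[1,[1,-0.45,0.2],0],[1,[1,-0.45,0.2],0],[1,[1,-0.45,0.2],0]]}}

```text
time: 1.42
tool_pos: [0.3499, -0.4566, 0.2243]
tool_rot: [-0.002, 0.981, 0.192, 0.001]
contact_force: [-0.5, -1.1, -0.4]
gripper_width: 1.004
grasp_force: 0.0
```

{"fn": "arm_command", "kwargs": {"moves": [[1,[1,-0.45,0],0],[1,[1,-0.45,0],0],[1,[1,-0.45,0],0],[1,[1,-0.45,0],0],[1,[1,-0.45,0],0]]}}

```text
time: 1.83
tool_pos: [0.4641, -0.3391, 0.2266]
tool_rot: [-0.001, 0.981, 0.192, 0.001]
contact_force: [-0.0, -0.4, -0.0]
gripper_width: 0.997
grasp_force: 0.0
```

{"fn": "arm_command", "kwargs": {"moves": [[1,[0.7,-0.4,0.1],0.226],[1,[0.7,-0.4,0.1],0.226],[1,[0.7,-0.4,0.1],0.226],[1,[0.7,-0.4,0.1],0.226],[1,[0.7,-0.4,0.1],0.226],[1,[0.7,-0.4,0.1],0.226],[1,[0.7,-0.4,0.1],0.226],[1,[0.7,-0.4,0.1],0.226],[1,[0.7,-0.4,0.1],0.226],[1,[0.7,-0.4,0.1],0.226],[1,[0.7,-0.4,0.1],0.226],[1,[0.7,-0.4,0.1],0.226],[1,[0.7,-0.4,0.1],0.226]]}}

```text
time: 2.92
tool_pos: [0.5356, -0.2494, 0.2114]
tool_rot: [0.0, 0.868, -0.497, 0.0]
contact_force: [-0.2, -0.7, -0.2]
gripper_width: 1.0
grasp_force: 0.0
```

```bash
cat >> h.py <<'E'
def wunproj(f,u,v,z):
    R=np.array(f['R']);t=np.array(f['t']);o=-R.T@t
    a=np.array([u-f['cx'],v-f['cy']]);r=np.hypot(*a);th=r/f['fx']
    d=R.T@np.array([*(a/r*np.sin(th)),np.cos(th)]); return o+d*(z-o[2])/d[2]
def wproj(f,X):
    c=np.array(f['R'])@np.array(X)+np.array(f['t']);th=np.arctan2(np.hypot(c[0],c[1]),c[2]);p=c[:2]/np.hypot(c[0],c[1])*th*f['fx'];return p[0]+f['cx'],p[1]+f['cy']
from scipy.spatial.transform import Rotation as Ro
def rot(q): return Ro.from_quat([q[1],q[2],q[3],q[0]]).as_matrix()
def pose():
    s=manip.state();R=rot(s['tool_rot']);return s,np.array(s['tool_pos']),R
def go(target,yang=None):
    """units to reach target TCP; yang: wanted world angle (deg) of tool y (mod 180)"""
    s,p,R=pose();d=R.T@(np.array(target)-p)/.15;out=np.round(d,3)
    t=0
    if yang is not None:
        cur=np.degrees(np.arctan2(R[1,1],R[0,1]));e=(yang-cur+90)%180-90;t=-e/360
    print('t',round(s['time'],2),'p',np.round(p,4),'yang',round(np.degrees(np.arctan2(R[1,1],R[0,1])),1),'shift',out,'turn',round(t,4),'q6',round(s['joint_pos'][5],2))
E
python3 - <<'E'
from h import *
f=grab('wrist');print(f['shot'])
go([.56,-.235,.2],-149.5)
for k in('stamp_1','rack'):
    print(k,[([round(x) for x in r['extent']],round(r['confidence'],2)) for r in manip.search_frame(f,k)])
E
ls pics
```

```text
5
t 2.97 p [ 0.5356 -0.2493  0.2114] yang -149.5 shift [ 0.    -0.189  0.076] turn 0.0001 q6 2.05
stamp_1 [([335, 242, 398, 305], 0.98), ([139, 448, 174, 467], 0.92), ([382, 374, 441, 418], 0.84), ([144, 464, 168, 478], 0.82), ([226, 181, 283, 259], 0.6)]
rack [([246, 164, 308, 258], 0.64)]
scene_2.png
top_1.png
topcrop.png
wrist_5.png
```

Run:
```python
import cv2
a=cv2.imread('pics/wrist_5.png')
cv2.imwrite('pics/wc5.png',cv2.resize(a[130:330,190:450],(780,600),interpolation=cv2.INTER_CUBIC))
```

```text
(no output)
```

View pics/wc5.png

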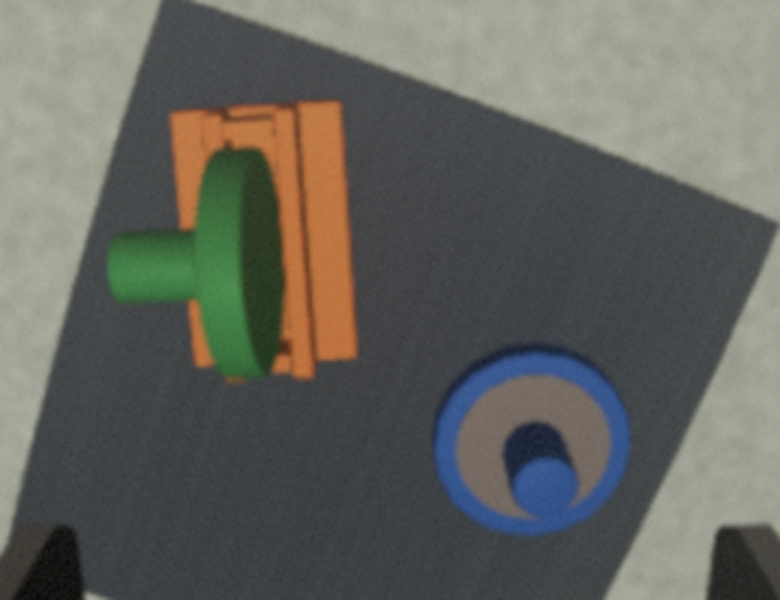

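Run:
```python
from h import *
f=manip.grab_frame('wrist')
def w(n,u,v,z):
    p=wunproj(f,190+u/3,130+v/3,z);print(n,np.round(p,4));return p
a=w('baseR top',342,101,.009);b=w('baseR bot',357,358,.009);c=w('baseL top',170,112,.009)
print('len',np.linalg.norm(a-b),np.linalg.norm(a-c),'dir b-a',np.degrees(np.arctan2(*(b-a)[1::-1])))
m=(a+b)/2; d=np.array([np.cos(np.radians(30.5)),np.sin(np.radians(30.5)),0]); print('rack centre from edge',m+.025*d)
w('rimtop L',198,265,.071);w('rimtop R',242,265,.071)
w('knob left tip',110,268,.048);w('knob top line',150,232,.04);w('knob bot',150,303,.04)
w('rim near',240,378,.040);w('rim far',235,150,.040)
w('s6 knob',546,488,.045);w('s6 disc',533,441,.015)
w('s6L',435,440,.012);w('s6R',630,440,.012)
```

```text
baseR top [ 0.5738 -0.2817  0.009 ]
baseR bot [ 0.5314 -0.217   0.009 ]
baseL top [ 0.6157 -0.2542  0.009 ]
len 0.077355308867471 0.05008814290765004 dir b-a 123.26050248392315
rack centre from edge [ 0.57416443 -0.23663376  0.009     ]
rimtop L [ 0.5847 -0.2368  0.071 ]
rimtop R [ 0.5754 -0.2422  0.071 ]
knob left tip [ 0.6057 -0.2172  0.048 ]
knob top line [ 0.6014 -0.2289  0.04  ]
knob bot [ 0.5923 -0.2113  0.04  ]
rim near [ 0.5607 -0.2049  0.04  ]
rim far [ 0.5919 -0.2597  0.04  ]
s6 knob [ 0.4714 -0.2215  0.045 ]
s6 disc [ 0.4726 -0.2229  0.015 ]
s6L [ 0.498 -0.207  0.012]
s6R [ 0.4452 -0.2376  0.012 ]
```

Run:
```python
from h import *
go([.576,-.2345,.115],-146.7);go([.576,-.2345,.080],-146.7)
```

```text
t 3.12 p [ 0.5357 -0.249   0.2113] yang -149.5 shift [ 0.053 -0.281  0.642] turn -0.0077 q6 2.05
t 3.12 p [ 0.5357 -0.249   0.2113] yang -149.5 shift [ 0.053 -0.281  0.876] turn -0.0077 q6 2.05
```

{"fn": "arm_command", "kwargs": {"moves": [[1,[0.053,-0.281,0.1],-0.0077],[1,[0.053,-0.281,0.1],-0.0077],[0.3,[0.053,-0.281,0.5],-0.0077],[0.1,[0.053,-0.281,0.642],-0.0077],[0.1,[0.053,-0.281,0.76],-0.0077],[0,[0.053,-0.281,0.876],-0.0077],[0,[0.053,-0.281,0.876],-0.0077],[0,[0.053,-0.281,0.876],-0.0077]]}}

```text
time: 3.78
tool_pos: [0.5754, -0.2338, 0.0789]
tool_rot: [0.0, 0.88, -0.475, -0.001]
contact_force: [-0.9, 0.0, -0.9]
gripper_width: 0.502
grasp_force: 0.0
```

Run:
```python
from h import *
f=grab('wrist')
go([.576,-.2345,.080],-146.7)
a=f['frame'][130:430,120:520,::-1];cv2.imwrite('pics/w6.png',cv2.resize(a,(800,600)))
```

```text
t 3.83 p [ 0.5765 -0.2344  0.0807] yang -146.7 shift [-0.001  0.003  0.005] turn -0.0001 q6 2.06
```

View pics/w6.png

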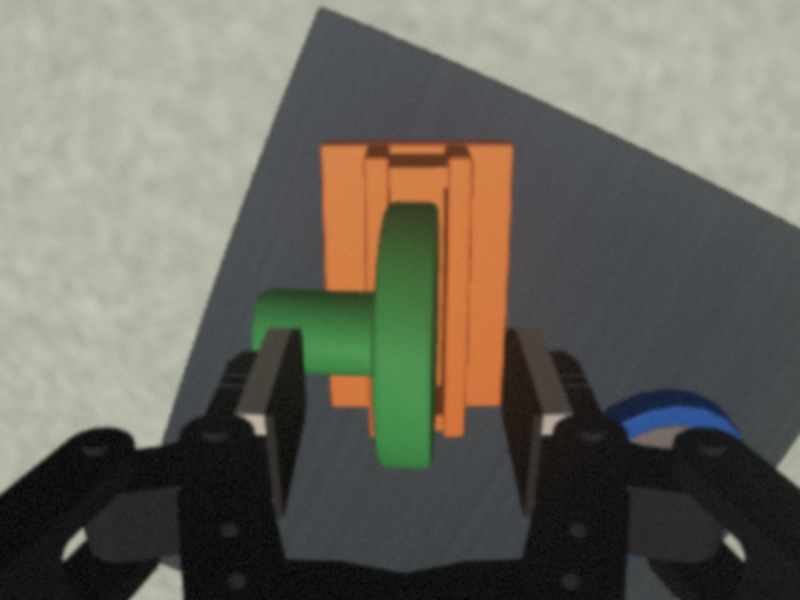

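The picture shows the green stamp (375–437) centred between the pads (303 and 505). I'll close and lift.

{"fn": "arm_command", "kwargs": {"moves": [[-1,[0,0,0],0],[-1,[0,0,0],0],[-1,[0,0,0],0],[-1,[0,0,0],0],[-1,[0,0,0],0],[-1,[0,0,0],0],[-1,[0,0,0],0],[-1,[0,0,-0.1],0],[-1,[0,0,-0.3],0],[-1,[0,0,-0.3],0]]}}

```text
time: 4.67
tool_pos: [0.5793, -0.2355, 0.131]
tool_rot: [-0.0, 0.88, -0.475, 0.005]
contact_force: [0.9, -0.4, 1.6]
gripper_width: 0.119
grasp_force: 57.8
```

Run:
```python
from h import *
go([.56,.02,.12]);go([.56,.02,.072])
```

```text
t 4.67 p [ 0.5793 -0.2355  0.131 ] yang -146.8 shift [-1.496 -0.826  0.065] turn 0 q6 2.06
t 4.67 p [ 0.5793 -0.2355  0.131 ] yang -146.8 shift [-1.499 -0.824  0.385] turn 0 q6 2.06
```

{"fn": "arm_command", "kwargs": {"moves": [[-1,[-0.25,-0.14,0],0],[-1,[-0.5,-0.28,0],0],[-1,[-0.75,-0.41,0],0],[-1,[-0.75,-0.41,0],0]]}}

```text
time: 5.0
tool_pos: [0.565, -0.1007, 0.1243]
tool_rot: [-0.001, 0.881, -0.473, -0.001]
contact_force: [-0.8, -0.9, -1.8]
gripper_width: 0.118
grasp_force: 57.8
```

{"fn": "arm_command", "kwargs": {"moves": [[-1,[-0.25,-0.14,0],0],[-1,[-0.5,-0.28,0],0],[-1,[-0.75,-0.41,0],0],[-1,[-0.75,-0.41,0],0],[-1,[-0.75,-0.41,0.2],0],[-1,[-0.75,-0.41,0.34],0],[-1,[-0.75,-0.41,0.37],0],[-1,[-0.75,-0.41,0.37],0]]}}

```text
time: 5.67
tool_pos: [0.5567, 0.021, 0.0714]
tool_rot: [0.0, 0.88, -0.475, 0.0]
contact_force: [-4.4, 0.3, 9.4]
gripper_width: 0.12
grasp_force: 60.3
```

Run:
```python
from h import *
go([.56,.02,.072]); print(manip.state()['contact_force'])
f=grab('wrist')
a=f['frame'][130:430,120:520,::-1];cv2.imwrite('pics/w7.png',cv2.resize(a,(800,600)))
```

```text
t 5.67 p [0.5567 0.021  0.0714] yang -146.7 shift [ 0.018 -0.015 -0.004] turn 0 q6 2.47
[-4.41272109  0.25350736  9.3813692 ]
```

View pics/w7.png

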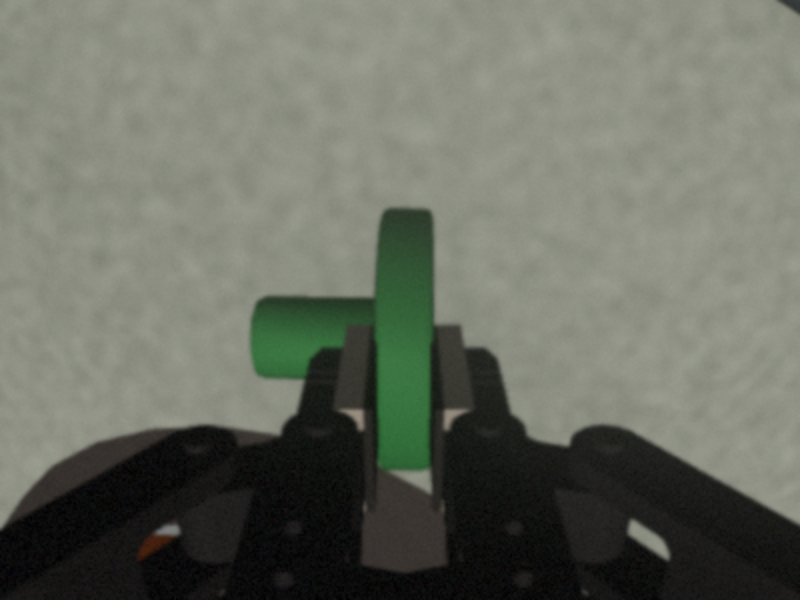

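{"fn": "arm_command", "kwargs": {"moves": [[-0.3,[0,0.02,0],0],[0.0,[0,0.06,0],0],[0.2,[0,0.1,0],0],[0.4,[0,0.14,0],0],[0.4,[0,0.18,0],0],[0.4,[0,0.22,0],0],[0.4,[0,0.25,0],0],[0.4,[0,0.28,0],0],[0.4,[0,0.31,0],0],[0.4,[0,0.34,0],0],[0.4,[0,0.34,0],0]]}}

```text
time: 6.63
tool_pos: [0.5124, -0.0068, 0.0693]
tool_rot: [0.0, 0.88, -0.476, -0.0]
contact_force: [0.1, 0.0, 0.5]
gripper_width: 0.704
grasp_force: 0.3
```

Run:
```python
from h import *
go([.56,.02,.072]); print(manip.state()['contact_force'])
f=grab('wrist')
a=f['frame'][130:430,120:520,::-1];cv2.imwrite('pics/w8.png',cv2.resize(a,(800,600)))
```

```text
t 6.63 p [ 0.5124 -0.0068  0.0693] yang -146.8 shift [ 0.024 -0.363 -0.018] turn 0 q6 2.4
[0.13063331 0.01963974 0.49887116]
```

View pics/w8.png

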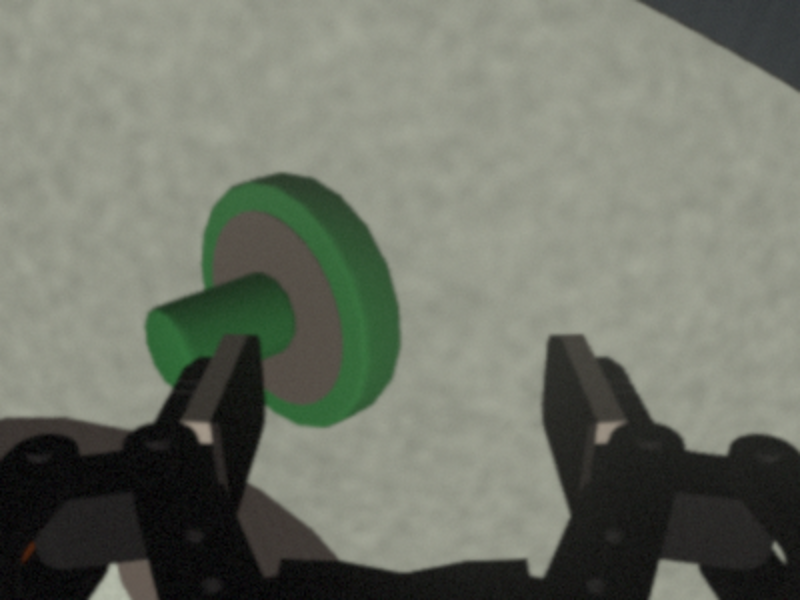

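The stamp is tipped about 45° knob-up, with its knob (150–290, 330) caught under the left finger. Raising the tool should let it fall flat.

{"fn": "arm_command", "kwargs": {"moves": [[0.4,[0,0.02,-0.05],0],[0.4,[0,0.04,-0.12],0],[0.4,[0,0.04,-0.25],0],[0.4,[0,0.04,-0.5],0],[0.4,[0,0.04,-0.8],0],[0.4,[0,0.04,-0.8],0],[0.4,[0,0.04,-0.8],0]]}}

```text
time: 7.27
tool_pos: [0.5107, -0.0102, 0.1951]
tool_rot: [-0.002, 0.88, -0.475, 0.005]
contact_force: [0.6, 0.1, -0.1]
gripper_width: 0.704
grasp_force: 0.0
```

```bash
cat >> h.py <<'E'
def circ(f,box,z,lo=8):
    """disc rim fit: coloured blob in box -> min enclosing circle of world points at height z"""
E
python3 - <<'E'
from h import *
go([.56,.02,.072])
f=grab('wrist')
r=manip.search_frame(f,'stamp_7');print([([round(x) for x in k['extent']],round(k['confidence'],2)) for k in r])
a=f['frame'][130:430,120:520,::-1];cv2.imwrite('pics/w9.png',cv2.resize(a,(800,600)))
E
```

```text
t 7.27 p [ 0.5107 -0.0102  0.1951] yang -146.8 shift [ 0.006 -0.379  0.824] turn 0 q6 2.4
[([506, 196, 566, 259], 0.94), ([252, 319, 281, 358], 0.92), ([463, 17, 530, 85], 0.92), ([157, 294, 220, 342], 0.91), ([369, 388, 405, 420], 0.76), ([245, 352, 304, 409], 0.74), ([162, 349, 184, 354], 0.59), ([264, 182, 336, 253], 0.57), ([110, 272, 313, 450], 0.57)]
```

View pics/w9.png

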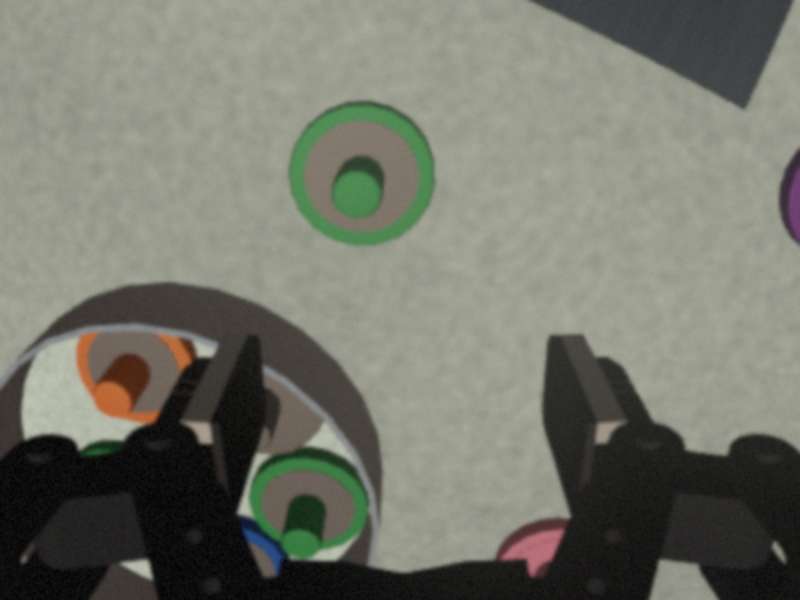

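Stamp_7 lies flat, knob up, at crop (362,172) and free of the fingers. Next I'll turn for the tin work and get a clear view of it.

Run:
```python
from h import *
go([.462,.106,.22],-40.5)
```

```text
t 7.37 p [ 0.5081 -0.0098  0.1899] yang -146.8 shift [-0.814 -0.166 -0.201] turn 0.2048 q6 2.4
```

{"fn": "arm_command", "kwargs": {"moves": [[0,[-0.814,-0.166,-0.2],-0.295],[0,[-0.814,-0.166,-0.2],-0.295],[0,[-0.814,-0.166,-0.2],-0.295],[0,[-0.814,-0.166,-0.2],-0.295],[0,[-0.814,-0.166,-0.2],-0.295],[0,[-0.814,-0.166,-0.2],-0.295],[0,[-0.814,-0.166,-0.2],-0.295],[0,[-0.814,-0.166,-0.2],-0.295],[0,[-0.814,-0.166,-0.2],-0.295],[0,[-0.814,-0.166,-0.2],-0.295],[0,[-0.814,-0.166,-0.2],-0.295],[0,[-0.814,-0.166,-0.2],-0.295],[0,[-0.814,-0.166,-0.2],-0.295],[0,[-0.814,-0.166,-0.2],-0.295],[0,[-0.814,-0.166,-0.2],-0.295],[0,[-0.814,-0.166,-0.2],-0.295],[0,[-0.814,-0.166,-0.2],-0.295]]}}

```text
time: 8.78
tool_pos: [0.4611, 0.1059, 0.2176]
tool_rot: [-0.001, 0.909, 0.417, -0.001]
contact_force: [0.3, -0.4, -0.5]
gripper_width: 0.5
grasp_force: 0.0
```

Run:
```python
from h import *
f=grab('wrist');go([.462,.106,.22],-40.5)
print([([round(x) for x in k['extent']],round(k['confidence'],2)) for k in manip.search_frame(f,'stamp_5')])
print([([round(x) for x in k['extent']],round(k['confidence'],2)) for k in manip.search_frame(f,'tin')])
print(wproj(f,[.521,.174,.048]))
a=f['frame'][:,:,::-1];cv2.imwrite('pics/w10.png',cv2.resize(a,(800,600)))
```

```text
t 8.83 p [0.4613 0.106  0.218 ] yang -40.7 shift [ 0.003  0.003 -0.013] turn -0.0006 q6 0.78
[([252, 137, 322, 207], 0.97), ([362, 75, 433, 144], 0.94), ([215, 80, 287, 145], 0.89), ([344, 400, 379, 408], 0.85), ([328, 137, 397, 207], 0.77), ([78, 145, 131, 208], 0.73), ([177, 256, 238, 317], 0.71), ([282, 24, 354, 92], 0.67), ([417, 224, 477, 285], 0.56), ([481, 396, 492, 409], 0.49)]
[([197, 2, 454, 235], 0.97)]
(np.float64(321.6333963255976), np.float64(111.40273508868918))
```

View pics/w10.png

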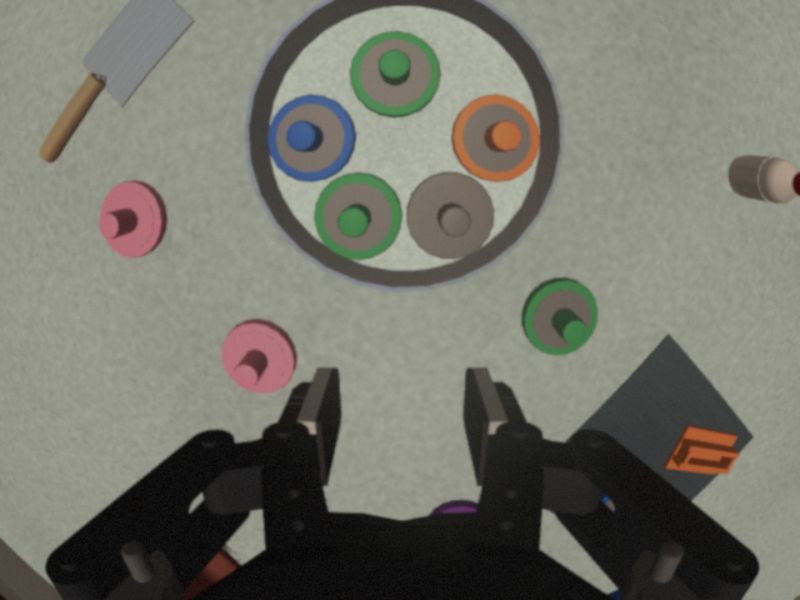

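The picture (800 px scale) shows the tin at (403,135). Ring stamps are blue (311,138), green (358,216), grey (450,215) and orange (496,138), and the stray green is at (395,73). Stamp_7 lies at (561,316).

```bash
cat >> h.py <<'E'
from scipy.optimize import least_squares
H={'green':(45,85,90),'orange':(5,18,130),'blue':(100,125,90)}
def discs(f,z0=.015,show=True):
    hsv=cv2.cvtColor(f['frame'],cv2.COLOR_RGB2HSV);out=[]
    for n,(a,b,s) in H.items():
        m=cv2.inRange(hsv,(a,s,40),(b,255,255))
        for c in cv2.findContours(m,cv2.RETR_EXTERNAL,cv2.CHAIN_APPROX_NONE)[0]:
            if cv2.contourArea(c)<600: continue
            z=z0
            p=np.array([wunproj(f,u,v,z)[:2] for u,v in cv2.convexHull(c)[:,0]])
            c0=np.array(cv2.minAreaRect(p.astype(np.float32))[0])
            r=least_squares(lambda q:np.hypot(*(p-q[:2]).T)-q[2],[*c0,.031],loss='soft_l1',f_scale=.001)
            out.append((n,r.x)); 
            if show: print(n,np.round(cv2.boundingRect(c),0),np.round(r.x,4),'rms',round(np.sqrt(np.mean(r.fun**2)),4))
    return out
E
python3 - <<'E'
from h import *
f=manip.grab_frame('wrist')
d=discs(f)
hsv=cv2.cvtColor(f['frame'],cv2.COLOR_RGB2HSV)
print([hsv[v,u].tolist() for u,v in((316,50),(405,108),(241,107),(283,177))])
for n,u,v in(('stray',394,64),('bl',300,135),('gr',353,221),('or',506,135),('grey',456,220)): print(n,np.round(wunproj(f,u*.8,v*.8,.045),4))
print('s7',np.round(wunproj(f,574*.8,331*.8,.042),4),np.round(wunproj(f,561*.8,316*.8,.010),4))
E
```

```text
green [418 225  58  59] [5.302e-01 2.000e-04 2.960e-02] rms 0.0003
green [252 140  68  67] [0.4639 0.1553 0.0296] rms 0.0002
green [281  27  70  66] [0.5486 0.2138 0.0296] rms 0.0001
orange [531 341  59  39] [ 0.5726 -0.2263  0.0442] rms 0.0087
orange [362  77  69  68] [0.5725 0.1353 0.0299] rms 0.0002
blue [214  77  69  68] [0.476  0.2184 0.0299] rms 0.0002
[[62, 109, 133], [11, 159, 181], [109, 137, 143], [63, 114, 130]]
stray [0.5494 0.2139 0.045 ]
bl [0.4765 0.219  0.045 ]
gr [0.4652 0.1556 0.045 ]
or [0.5739 0.1354 0.045 ]
grey [0.5148 0.1139 0.045 ]
s7 [ 0.5317 -0.0014  0.042 ] [ 0.5324 -0.0017  0.01  ]
```

Run:
```python
from h import *
go([.549,.2138,.10],-40.7);go([.549,.2138,.043],-40.7)
```

```text
t 8.98 p [0.4618 0.106  0.2189] yang -40.6 shift [ 0.925 -0.026  0.792] turn 0.0002 q6 0.78
t 8.98 p [0.4618 0.106  0.2189] yang -40.6 shift [ 0.925 -0.026  1.172] turn 0.0002 q6 0.78
```

{"fn": "arm_command", "kwargs": {"moves": [[0,[0.3,-0.01,0.2],0],[0,[0.6,-0.02,0.4],0],[0,[0.925,-0.026,0.6],0],[0,[0.925,-0.026,0.8],0],[0,[0.925,-0.026,0.8],0],[0,[0.925,-0.026,0.8],0]]}}

```text
time: 9.48
tool_pos: [0.5469, 0.2147, 0.0938]
tool_rot: [-0.001, 0.908, 0.419, -0.004]
contact_force: [-1.4, -0.6, -1.1]
gripper_width: 0.502
grasp_force: 0.0
```

Run:
```python
from h import *
go([.549,.2138,.043],-40.7)
```

```text
t 9.48 p [0.5469 0.2147 0.0938] yang -40.5 shift [0.007 0.016 0.339] turn 0.0005 q6 0.95
```

{"fn": "arm_command", "kwargs": {"moves": [[0,[0,0,0.2],0],[0,[0,0,0.37],0],[0,[0,0,0.37],0],[-1,[0,0,0.37],0],[-1,[0,0,0.37],0],[-1,[0,0,0.37],0],[-1,[0,0,0.37],0],[-1,[0,0,0.37],0],[-1,[0,0,0.37],0],[-1,[0,0,0.37],0]]}}

```text
time: 10.32
tool_pos: [0.5507, 0.2142, 0.0462]
tool_rot: [0.0, 0.908, 0.418, 0.002]
contact_force: [-0.5, -1.1, 6.8]
gripper_width: 0.214
grasp_force: 59.4
```

Run:
```python
from h import *
go([.5362,.2402,.044],-40.7)
```

```text
t 10.32 p [0.5507 0.2142 0.0462] yang -40.6 shift [ 0.069 -0.187  0.015] turn 0.0004 q6 0.95
```

{"fn": "arm_command", "kwargs": {"moves": [[-1,[0,0,-0.1],0],[-1,[0,0,-0.15],0],[-1,[0.04,-0.09,-0.15],0],[-1,[0.078,-0.179,-0.15],0],[-1,[0.078,-0.179,-0.15],0],[-1,[0.078,-0.179,-0.15],0],[-1,[0.078,-0.179,-0.1],0],[-1,[0.078,-0.179,-0.05],0],[-1,[0.078,-0.179,-0.02],0],[-1,[0.078,-0.179,0],0],[-1,[0.078,-0.179,0],0]]}}

```text
time: 11.23
tool_pos: [0.5363, 0.2401, 0.0462]
tool_rot: [-0.0, 0.908, 0.418, -0.002]
contact_force: [-11.1, -3.3, 20.0]
gripper_width: 0.206
grasp_force: 61.1
```

Run:
```python
from h import *
go([.5362,.2402,.044],-40.7)
```

```text
t 11.23 p [0.5363 0.2401 0.0462] yang -40.6 shift [ 0.    -0.001  0.014] turn 0.0003 q6 1.0
```

{"fn": "arm_command", "kwargs": {"moves": [[0,[0,0,0],0],[0,[0,0,0],0],[0,[0,0,0],0],[0,[0,0,-0.15],0],[0,[0,0,-0.4],0],[0,[-0.3,0.07,-0.6],0],[0,[-0.6,0.14,-0.8],0],[0,[-0.9,0.2,-1],0],[0,[-1,0.21,-1],0],[0,[-1,0.21,-1],0],[0,[-1,0.21,-1],0]]}}

```text
time: 12.15
tool_pos: [0.4629, 0.1042, 0.1953]
tool_rot: [0.001, 0.909, 0.417, 0.002]
contact_force: [0.1, 0.3, -0.1]
gripper_width: 0.501
grasp_force: 0.0
```

Run:
```python
from h import *
f=grab('wrist');d=discs(f);go([.5315,-.0005,.12],-40.7)
```

```text
green [422 230  61  64] [5.302e-01 3.000e-04 2.960e-02] rms 0.0003
green [243 141  73  73] [0.464  0.1553 0.0296] rms 0.0002
green [243   8  75  70] [0.5371 0.2385 0.0298] rms 0.0003
orange [537 350  61  40] [ 0.5731 -0.2254  0.0448] rms 0.0091
orange [361  74  75  73] [0.5725 0.1353 0.03  ] rms 0.0003
blue [202  74  75  73] [0.476  0.2183 0.03  ] rms 0.0003
t 12.2 p [0.463  0.1053 0.1941] yang -40.7 shift [-0.238  0.806  0.494] turn 0.0 q6 0.78
```

{"fn": "arm_command", "kwargs": {"moves": [[0,[-0.06,0.2,0.1],0],[0,[-0.12,0.4,0.2],0],[0,[-0.18,0.6,0.3],0],[0,[-0.239,0.808,0.4],0],[0,[-0.239,0.808,0.6],0],[0,[-0.239,0.808,0.8],0],[0,[-0.239,0.808,0.95],0],[0,[-0.239,0.808,1],0],[0,[-0.239,0.808,1],0],[-1,[-0.239,0.808,1],0],[-1,[-0.239,0.808,1],0],[-1,[-0.239,0.808,1],0],[-1,[-0.239,0.808,1],0],[-1,[-0.239,0.808,1],0],[-1,[-0.239,0.808,1],0],[-1,[-0.239,0.808,1],0],[-1,[-0.239,0.808,0.7],0],[-1,[-0.239,0.808,0.5],0],[-1,[-0.239,0.808,0.4],0],[-1,[-0.239,0.808,0.4],0]]}}

```text
time: 13.87
tool_pos: [0.5345, -0.0007, 0.139]
tool_rot: [0.002, 0.908, 0.418, 0.004]
contact_force: [0.6, -0.4, -0.1]
gripper_width: 0.208
grasp_force: 58.9
```

Run:
```python
from h import *
go([.5852,.1982,.12],-40.7)
```

```text
t 13.87 p [ 0.5345 -0.0007  0.139 ] yang -40.6 shift [ 1.226 -0.606  0.128] turn 0.0004 q6 0.57
```

{"fn": "arm_command", "kwargs": {"moves": [[-1,[0.2,-0.1,0],0],[-1,[0.4,-0.2,0],0],[-1,[0.6,-0.3,0],0],[-1,[0.62,-0.3,0],0],[-1,[0.62,-0.3,0],0]]}}

```text
time: 14.28
tool_pos: [0.5571, 0.101, 0.1322]
tool_rot: [-0.0, 0.908, 0.419, -0.001]
contact_force: [0.8, -0.3, -0.6]
gripper_width: 0.208
grasp_force: 58.9
```

{"fn": "arm_command", "kwargs": {"moves": [[-1,[0.2,-0.1,0],0],[-1,[0.4,-0.2,0],0],[-1,[0.6,-0.295,0],0],[-1,[0.62,-0.295,0.1],0],[-1,[0.62,-0.295,0.2],0],[-1,[0.62,-0.295,0.2],0],[-1,[0.62,-0.295,0.2],0]]}}

```text
time: 14.87
tool_pos: [0.5831, 0.1976, 0.1014]
tool_rot: [-0.0, 0.909, 0.418, -0.002]
contact_force: [0.2, 0.3, -1.2]
gripper_width: 0.21
grasp_force: 58.9
```

Run:
```python
from h import *
go([.5852,.1982,.047],-40.7)
f=manip.grab_frame('wrist');s,p,R=pose();print(p,s['contact_force'])
print('held');discs(f,p[2]-.044+.012)
```

```text
t 14.87 p [0.5831 0.1976 0.1014] yang -40.6 shift [0.014 0.009 0.363] turn 0.0002 q6 0.92
[0.58409472 0.19777298 0.10286929] [ 0.82772925 -0.52747635 -0.74101298]
held
green [298 297  48  71] [0.5743 0.1863 0.0181] rms 0.0024
green [172 208 215 118] [0.5775 0.2221 0.043 ] rms 0.0067
blue [140 290  85  79] [0.5197 0.2273 0.0248] rms 0.0018
```

{"fn": "arm_command", "kwargs": {"moves": [[-1,[0.003,0,0.1],0],[-1,[0.003,0,0.2],0],[-1,[0.003,0,0.27],0],[-1,[0.003,0,0.32],0],[-1,[0.003,0,0.35],0],[-1,[0.003,0,0.37],0],[-1,[0.003,0,0.37],0]]}}

```text
time: 15.5
tool_pos: [0.5854, 0.1993, 0.0488]
tool_rot: [0.0, 0.908, 0.418, 0.0]
contact_force: [1.2, 0.5, -0.7]
gripper_width: 0.21
grasp_force: 59.0
```

{"fn": "arm_command", "kwargs": {"moves": [[0,[0,0,0],0],[0,[0,0,0],0],[0,[0,0,0],0],[0,[0,0,-0.15],0],[0,[0,0,-0.4],0],[0,[-0.3,-0.07,-0.6],0],[0,[-0.6,-0.14,-0.8],0],[0,[-0.9,-0.2,-0.98],0],[0,[-1,-0.21,-0.98],0],[0,[-1,-0.21,-0.98],0],[0,[-1,-0.21,-0.98],0]]}}

```text
time: 16.42
tool_pos: [0.4632, 0.105, 0.1978]
tool_rot: [0.001, 0.909, 0.417, 0.002]
contact_force: [0.3, 0.3, -1.5]
gripper_width: 0.499
grasp_force: 0.0
```

Run:
```python
from h import *
f=grab('wrist');d=discs(f);go([.472,-.222,.20],-40.7)
a=f['frame'][:,:,::-1];cv2.imwrite('pics/w11.png',a[0:300,150:550])
```

```text
green [244 142  72  72] [0.4639 0.1553 0.0297] rms 0.0002
green [322  13  75  70] [0.5829 0.1952 0.0298] rms 0.0001
green [244  10  74  70] [0.5371 0.2384 0.0298] rms 0.0003
orange [536 350  60  40] [ 0.5728 -0.2257  0.0441] rms 0.0087
orange [361  76  74  73] [0.5723 0.1344 0.03  ] rms 0.0002
blue [204  75  73  73] [0.476  0.2183 0.03  ] rms 0.0003
t 16.47 p [0.4637 0.1057 0.1968] yang -40.6 shift [-1.622  1.465 -0.022] turn 0.0002 q6 0.78
```

View pics/w11.png

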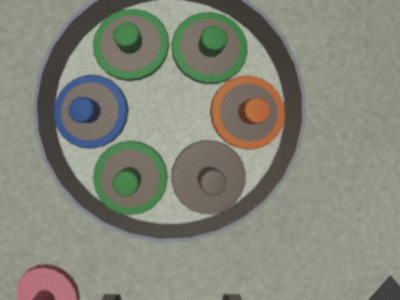

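Six are in the ring. Stamp_7, at (210,47) in this crop, sits about 3.5 mm too far inward, so I'll re-grip it and shift it outward.

Run:
```python
from h import *
go([.5829,.1952,.1],-40.7);go([.5829,.1952,.048],-40.7)
```

```text
t 16.47 p [0.4637 0.1057 0.1968] yang -40.6 shift [0.969 0.213 0.648] turn 0.0002 q6 0.78
t 16.47 p [0.4637 0.1057 0.1968] yang -40.6 shift [0.968 0.212 0.995] turn 0.0002 q6 0.78
```

{"fn": "arm_command", "kwargs": {"moves": [[0,[0.3,0.07,0.1],0],[0,[0.6,0.14,0.3],0],[0,[0.968,0.212,0.5],0],[0,[0.968,0.212,0.65],0],[0,[0.968,0.212,0.85],0],[0,[0.968,0.212,0.99],0],[0,[0.968,0.212,0.99],0],[0,[0.968,0.212,0.99],0],[-1,[0.968,0.212,0.99],0],[-1,[0.968,0.212,0.99],0],[-1,[0.968,0.212,0.99],0],[-1,[0.968,0.212,0.99],0],[-1,[0.968,0.212,0.99],0],[-1,[0.968,0.212,0.99],0],[-1,[0.98,0.212,0.985],0],[-1,[0.993,0.212,0.985],0],[-1,[0.993,0.212,0.985],0],[-1,[0.993,0.212,0.985],0]]}}

```text
time: 17.97
tool_pos: [0.5848, 0.1987, 0.0477]
tool_rot: [-0.0, 0.908, 0.418, 0.0]
contact_force: [0.6, -0.5, 0.1]
gripper_width: 0.209
grasp_force: 58.6
```

{"fn": "arm_command", "kwargs": {"moves": [[0,[0,0,0],0],[0,[0,0,0],0],[0,[0,0,0],0],[0,[0,0,-0.15],0],[0,[0,0,-0.4],0],[0,[-0.3,-0.07,-0.6],0],[0,[-0.6,-0.14,-0.8],0],[0,[-0.9,-0.2,-0.98],0],[0,[-1,-0.21,-0.98],0],[0,[-1,-0.21,-0.98],0],[0,[-1,-0.21,-0.98],0]]}}

```text
time: 18.88
tool_pos: [0.4626, 0.104, 0.1967]
tool_rot: [0.001, 0.909, 0.417, 0.002]
contact_force: [0.6, -0.5, -0.4]
gripper_width: 0.5
grasp_force: 0.0
```

Run:
```python
from h import *
f=grab('wrist');d=discs(f);go([.472,-.222,.20],-40.7)
```

```text
green [244 140  72  73] [0.4639 0.1554 0.0296] rms 0.0002
green [243   8  75  70] [0.5371 0.2385 0.0299] rms 0.0002
green [322   7  75  70] [0.5851 0.1977 0.0298] rms 0.0003
orange [536 350  61  39] [ 0.5714 -0.2285  0.0445] rms 0.0097
orange [361  74  75  73] [0.5724 0.1344 0.03  ] rms 0.0003
blue [203  74  74  73] [0.4761 0.2183 0.03  ] rms 0.0003
t 18.93 p [0.4631 0.1046 0.1957] yang -40.6 shift [-1.614  1.463 -0.029] turn 0.0002 q6 0.77
```

{"fn": "arm_command", "kwargs": {"moves": [[0,[-0.22,0.17,0],0],[0,[-0.44,0.34,0],0],[0,[-0.66,0.51,0],0],[0,[-0.88,0.68,0],0],[0,[-1,0.75,0],0],[0,[-1,0.75,0],0]]}}

```text
time: 19.43
tool_pos: [0.4511, -0.0852, 0.1938]
tool_rot: [-0.0, 0.909, 0.416, -0.001]
contact_force: [-0.2, 0.8, -0.0]
gripper_width: 0.501
grasp_force: 0.0
```

{"fn": "arm_command", "kwargs": {"moves": [[0,[-0.22,0.17,0],0],[0,[-0.44,0.34,0],0],[0,[-0.66,0.51,0],0],[0,[-0.88,0.68,0],0],[0,[-1,0.72,0],0],[0,[-1,0.72,0],0],[0,[-1,0.72,0],0],[0,[-1,0.72,0],0]]}}

```text
time: 20.1
tool_pos: [0.4361, -0.265, 0.1937]
tool_rot: [-0.001, 0.908, 0.419, -0.0]
contact_force: [0.5, -1.3, 0.3]
gripper_width: 0.5
grasp_force: 0.0
```

Run:
```python
from h import *
f=grab('wrist');d=[x for n,x in discs(f) if n=='blue'];print(wproj(f,[.472,-.222,.045]))
for x in d:
    if np.hypot(x[0]-.472,x[1]+.222)<.02: go([x[0],x[1],.1],-40.7);go([x[0],x[1],.047],-40.7)
```

```text
orange [595 428  45  52] [ 0.57   -0.8916  0.0719] rms 0.0496
orange [372  49 107  86] [ 0.5712 -0.2364  0.0433] rms 0.005
blue [338 331  47  74] [ 0.3892 -0.4155  0.0473] rms 0.0044
blue [280 117  78  77] [ 0.4716 -0.221   0.0307] rms 0.0001
(np.float64(319.217471284384), np.float64(158.9745412414071))
t 20.15 p [ 0.4361 -0.2648  0.1939] yang -40.5 shift [ 0.375 -0.008  0.626] turn 0.0007 q6 0.01
t 20.15 p [ 0.4361 -0.2648  0.1939] yang -40.5 shift [ 0.375 -0.008  0.98 ] turn 0.0007 q6 0.01
```

{"fn": "arm_command", "kwargs": {"moves": [[0,[0.2,0,0.2],0],[0,[0.375,-0.008,0.4],0],[0,[0.375,-0.008,0.65],0],[0,[0.375,-0.008,0.85],0],[0,[0.375,-0.008,0.98],0],[0,[0.375,-0.008,0.98],0],[0,[0.375,-0.008,0.98],0],[-1,[0.375,-0.008,0.98],0],[-1,[0.375,-0.008,0.98],0],[-1,[0.375,-0.008,0.98],0],[-1,[0.375,-0.008,0.98],0],[-1,[0.375,-0.008,0.98],0],[-1,[0.375,-0.008,0.98],0],[-1,[0.375,-0.008,0.98],0]]}}

```text
time: 21.32
tool_pos: [0.473, -0.2236, 0.0503]
tool_rot: [0.002, 0.908, 0.418, 0.002]
contact_force: [1.1, 2.5, 6.4]
gripper_width: 0.206
grasp_force: 59.3
```

Run:
```python
from h import *
go([.4716,-.221,.047])
```

```text
t 21.32 p [ 0.473  -0.2236  0.0503] yang -40.6 shift [ 0.007 -0.019  0.022] turn 0 q6 0.12
```

{"fn": "arm_command", "kwargs": {"moves": [[-1,[0,0,-0.2],0],[-1,[0,0,-0.45],0],[-1,[0,0,-0.7],0],[-1,[0.2,-0.13,-0.7],0],[-1,[0.4,-0.26,-0.7],0],[-1,[0.6,-0.39,-0.7],0],[-1,[0.75,-0.49,-0.7],0],[-1,[0.75,-0.49,-0.7],0]]}}

```text
time: 21.98
tool_pos: [0.4886, -0.0859, 0.1531]
tool_rot: [-0.0, 0.908, 0.42, 0.001]
contact_force: [0.4, 0.1, -0.6]
gripper_width: 0.204
grasp_force: 59.0
```

{"fn": "arm_command", "kwargs": {"moves": [[-1,[0.2,-0.13,0],0],[-1,[0.4,-0.26,0],0],[-1,[0.6,-0.39,0],0],[-1,[0.75,-0.49,0],0],[-1,[0.75,-0.49,0],0]]}}

```text
time: 22.4
tool_pos: [0.5062, 0.0469, 0.1532]
tool_rot: [-0.0, 0.908, 0.42, 0.001]
contact_force: [0.4, -0.8, -0.7]
gripper_width: 0.205
grasp_force: 59.0
```

{"fn": "arm_command", "kwargs": {"moves": [[-1,[0.2,-0.13,0],0],[-1,[0.4,-0.26,0],0],[-1,[0.6,-0.39,0],0],[-1,[0.73,-0.48,0],0],[-1,[0.73,-0.48,0.2],0],[-1,[0.73,-0.48,0.3],0],[-1,[0.73,-0.48,0.3],0],[-1,[0.73,-0.48,0.3],0],[-1,[0.73,-0.48,0.3],0]]}}

```text
time: 23.15
tool_pos: [0.5233, 0.173, 0.1089]
tool_rot: [0.0, 0.909, 0.418, 0.001]
contact_force: [-0.3, 0.5, -1.4]
gripper_width: 0.207
grasp_force: 59.0
```

Run:
```python
from h import *
m=np.array([.5245,.1764])-.001*np.array([.652,.758])
go([*m,.0535],-40.7)
f=grab('wrist');s,p,R=pose();print(p)
go([*m,.0535],-40.7)
discs(f,p[2]-.0473+.012)
```

```text
t 23.15 p [0.5233 0.173  0.1089] yang -40.6 shift [ 0.015 -0.009  0.369] turn 0.0002 q6 0.89
[0.52363681 0.1732002  0.10940409]
t 23.2 p [0.5236 0.1732 0.1094] yang -40.6 shift [ 0.012 -0.01   0.373] turn 0.0002 q6 0.89
green [213 110 103 103] [0.548  0.2367 0.0214] rms 0.0001
green [321 109 103 103] [0.5824 0.2074 0.0214] rms 0.0001
orange [565 453  39  27] [ 0.5818 -0.1148  0.0267] rms 0.0067
orange [372 205  95  94] [0.5732 0.1624 0.022 ] rms 0.0003
blue [298 286  48  70] [0.5172 0.1644 0.0179] rms 0.0025
blue [256 233 131  88] [0.5261 0.1746 0.0299] rms 0.0004
blue [169 203  94  94] [0.5044 0.2223 0.0219] rms 0.0004
```

{"fn": "arm_command", "kwargs": {"moves": [[-1,[0.007,-0.013,0],0],[-1,[0.007,-0.013,0.1],0],[-1,[0.007,-0.013,0.2],0],[-1,[0.007,-0.013,0.26],0],[-1,[0.007,-0.013,0.3],0],[-1,[0.007,-0.013,0.33],0],[-1,[0.007,-0.013,0.35],0],[-1,[0.007,-0.013,0.36],0],[-1,[0.007,-0.013,0.36],0]]}}

```text
time: 23.95
tool_pos: [0.5218, 0.1759, 0.0538]
tool_rot: [0.0, 0.908, 0.418, 0.0]
contact_force: [-0.1, 0.1, -0.1]
gripper_width: 0.207
grasp_force: 59.0
```

{"fn": "arm_command", "kwargs": {"moves": [[-1,[0,0,0.01],0],[-1,[0,0,0.02],0],[-1,[0,0,0.022],0],[-1,[0,0,0.022],0]]}}

```text
time: 24.28
tool_pos: [0.5217, 0.1759, 0.0504]
tool_rot: [0.0, 0.908, 0.418, 0.0]
contact_force: [-0.3, -0.6, 0.0]
gripper_width: 0.209
grasp_force: 59.1
```

Down at floor height with no force. I'll release, retreat and check.

{"fn": "arm_command", "kwargs": {"moves": [[0,[0,0,0],0],[0,[0,0,0],0],[0,[0,0,0],0],[0,[0,0,-0.15],0],[0,[0,0,-0.4],0],[0,[-0.2,0,-0.6],0],[0,[-0.45,0,-0.8],0],[0,[-0.65,0,-1],0],[0,[-0.65,0,-1],0],[0,[-0.65,0,-1],0]]}}

```text
time: 25.12
tool_pos: [0.4591, 0.101, 0.2036]
tool_rot: [0.001, 0.909, 0.417, 0.003]
contact_force: [0.5, -0.7, 0.3]
gripper_width: 0.501
grasp_force: 0.0
```

Run:
```python
from h import *
f=grab('wrist');d=discs(f)
c=np.array([.5243,.1767])
for n,x in d: print(n,round(np.hypot(*(x[:2]-c)),4))
r=manip.search_frame(f,'stamp_1');print([([round(x) for x in k['extent']],round(k['confidence'],2)) for k in r])
cv2.imwrite('pics/w12.png',cv2.resize(f['frame'][0:270,150:510,::-1],(800,600)))
```

```text
green [246 135  71  71] [0.4639 0.1553 0.0297] rms 0.0002
green [246   6  72  69] [0.537  0.2384 0.0299] rms 0.0003
green [323   5  72  69] [0.5852 0.1977 0.0299] rms 0.0004
orange [535 344  60  40] [ 0.5741 -0.2252  0.0453] rms 0.0082
orange [361  71  72  71] [0.5723 0.1344 0.03  ] rms 0.0003
blue [282  70  74  72] [0.5227 0.1754 0.0298] rms 0.0001
blue [206  70  72  71] [0.476  0.2183 0.03  ] rms 0.0003
green 0.0641
green 0.063
green 0.0644
orange 0.405
orange 0.0639
blue 0.002
blue 0.0637
[([66, 139, 122, 203], 0.92), ([324, 134, 396, 208], 0.83), ([322, 6, 395, 76], 0.77), ([280, 66, 357, 142], 0.68), ([245, 3, 320, 73], 0.65), ([205, 72, 283, 143], 0.59), ([361, 70, 433, 142], 0.56), ([245, 134, 318, 207], 0.55), ([186, 0, 453, 235], 0.23)]
```

View pics/w12.png

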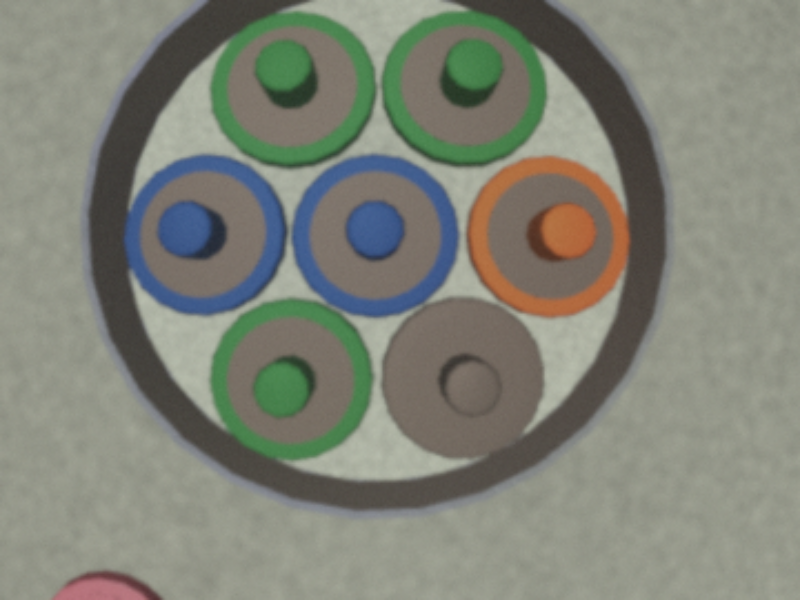

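Run:
```python
from h import *
f=manip.grab_frame('wrist')
for n,u,v in(('mid',375,230),('P1',285,65),('P2',474,64),('bl',187,230),('or',568,231),('gr',283,388),('grey',472,387)): print(n,np.round(wunproj(f,150+u*.45,v*.45,.045),4))
print('grey disc',np.round(wunproj(f,150+464*.45,378*.45,.015),4))
```

```text
mid [0.5202 0.1755 0.045 ]
P1 [0.535  0.2376 0.045 ]
P2 [0.5818 0.1979 0.045 ]
bl [0.4746 0.217  0.045 ]
or [0.5691 0.1354 0.045 ]
gr [0.4633 0.1559 0.045 ]
grey [0.5109 0.1154 0.045 ]
grey disc [0.511 0.115 0.015]
```

The middle stamp's knob-to-disc offset matches the mean of its neighbours, so it is level and seated. I'm handing in.

```bash
python3 -c "
from plant import manip
print(manip.job_done())"
```

```text
the job is handed in; nothing more can be done
None
```

I handed the job in at about 25 s. In the last pictures all seven stamps lie flat in the tin, knobs up, one in the middle and six round it; stamp_7 was first laid flat on the bench and let go.

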